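# Photograph a headlamp with the two-stage shutter key

### The job

Take the record photo of the headlamp with the release box, the low box with two round keys. Half-press its wide round shutter key to the first click and keep it there for a full second while the camera focuses, then press it all the way down to take the picture and let it spring back up. Leave the small round key beside it alone.

Things in the scene. Friction and masses are not known exactly. Their poses are not given: they have to be found in the camera images.
- shutter_top (a point): Centre of the top of the shutter key: the wide round black key (52 mm across, flat, in a 66 mm steel collar) on the release box, a fixed grey box 170 x 100 x 45 mm, left or right on the bench. Untouched, this point is 71 mm above the bench, 20 mm above the collar; it sinks with the key. z is up; the small key lies 90 mm towards -y. (The other grey box, with a square key, is a lamp tester.)
- shutter_half (a joint): First stage of the shutter key, in m, straight down: 0 untouched, 0.007 at the first click. Its spring takes 1.2 N to start and 3 N at the click, where a firm step stops it until 9 N.
- shutter_full (a joint): Second stage of the shutter key, in m: 0 until the first click is overcome, 0.007 when the key is fully down. It needs 9 N to start and 13 N at the bottom stop. The key's top sinks by the sum of both stages: 7 mm at the first click, 14 mm fully down. Both stages spring back when let go.
- light_key (a joint): The small round key (24 mm across, top 60 mm above the bench) at the other end of the release box, to be left alone, in m: 0 untouched, 0.006 fully pressed (4 N).
There are look-alikes about, which are no part of the job. Leave any green look-alike of the part that bears shutter_top alone.

How it is judged:
By the outcome, as a careful person would: the job done as asked, in the order asked, and still so for the second after the job is handed in, with the robot touching nothing.
It also fails if it takes over 32 s, if anything falls off the work surface, if the arm or the gripper's body presses on something with over 40 N, if the wrist force passes 120 N, or if a joint passes its speed limit or range.

### The arm

A 6-joint arm with a two-finger parallel gripper is mounted at the origin on the work surface. World frame = base frame: x ahead of the robot, y to its left, z up, the work surface at z = 0. Lengths are in m, angles in rad, forces in N, time in s.
With the tool pointing down it reaches from about 0.225 to 0.875 m from the base axis. Payload 3.4 kg.
Tool frame: the origin (TCP) lies at the very end of the fingers, on their centre line; the grasp point (between the pads) lies 19 mm behind it (manip.hold_point_z is the distance from the TCP to the grasp point, in m); z points along the fingers, x is the direction in which the jaws open and shut, and the axes are right-handed (so a half turn about z gives the same grasp; the last joint's range is limited). The gripper opens to 85 mm and grips with 20 to 120 N. Pads are 22 mm wide; open, the fingers measure 114 mm over their backs; the gripper's body (76 mm by 85 mm) begins 54 mm behind the grasp point. The pads swing forward as they close: fully open they stand 13 mm farther back than shut.
Start: joints at [1.035, 0.276, 1.505, -0, 1.361, -0.121], TCP at [0.232, 0.526, 0.191] pointing down, gripper open.
Joint ranges: [-2.89, 2.89], [-0.75, 2.08], [0.22, 2.7], [-1.18, 4.32], [0.11, 2.71], [-2.7, 2.7]. Speed limits (rad/s): [2.57, 2.57, 3.14, 3.14, 3.14, 3.14].

### API

Orientations are given as a unit quaternion [w, x, y, z].
In Python, from rig import telemetry, cams, manip, finder gives the robot as it stands. The module is installed in compiled form; this text tells all that it offers.
- The arm moves only by the tool carry_out, never from a script. Its argument "rows" is a list that holds one entry, the list of rows, each a list of 5 numbers: the gripper's target within -1 to 1 (fully open at 1, half-way at 0, shut at -1), then the shift along the world's x, y, z in cm, then the turn about the world's z in rad. A call has 1 to 12 rows; each row shifts and turns the commanded pose from where the row before left it; what a row does not reach is not made up. A row lasts 1/10 s, in which the tool goes at most 50 mm and 8.59 degrees, less where a joint would pass 70% of its speed; a pose out of reach is approached as far as the arm can. A call with a gripper value outside its range is refused whole. The fingers move at their own pace and stop on an object; "force" is the grip in N (left out, the last holds). Time passes only in rows, so rows that do not move let the fingers close. It gives the time, the measured TCP pose, the force and the opening at its end, in the units of the state.
- telemetry.get_state(): the state, without advancing time (a new reading comes with each control period).
- cams.get_image(name): name is "side" or "top" or "wrist"; returns a dict with "image" (400x640x3 uint8, red, green, blue), "camera_matrix" (3x3 intrinsics, pixels), "eye" and "attitude" of the camera in the world. Camera axes: x right, y down, z forward; pixel columns grow to the right and rows downward; lengths in m; the calibration is good to about 2 mm. A picture is of the moment at which its call begins. There is no depth.
- manip.sign_off(): hands the job in, once; it reports no verdict.
Trained networks look in a picture, given as the dict that the camera call returned (one of the last four; its "shot" number tells which), for a name from the list of things; names that differ only in an ending like _2 or _b are one class to them, and where a whole thing is asked for, a point or a joint stands for the part that bears it (a point fixed in the world has none). Each returns a list of dicts, best first, with "confidence" (0 to 1); they miss things now and then, are a little off and sometimes report something else, mostly with a low value. They report only what shows in the picture. A call takes as long as a camera call. They do not tell look-alikes from the thing itself.
- finder.boxes_of(picture, thing): "xy" ([column, row] in pixels, amid what is visible of it).
The state is a dict: "clock": time; "qpos": joint angles; "qd": joint speeds; "effort": joint torques, N m; "position": TCP position; "ee_rot": TCP orientation; "contact_force": force on the tool from outside, world axes, zero at the start; "moment": the same for the moment, N m; "width": finger opening in m.
Only numpy, scipy, OpenCV 4.12 (cv2) and the standard library are available. Lean on these libraries where they do the work, as an engineer would, in place of code of your own. Each camera call takes 0.05 s, during which the arm holds its last target.

## Working session

There is one attempt and no reset: what is moved stays moved. The work goes in short steps, Python scripts to look and compute and a tool call to move; the robot and the scene stay as the last step left them, time stands still between calls to the robot, and variables do not carry over. Pictures are saved under pics/ and viewed, and the job is handed in when it is done.

Besides the shell and the picture viewer there is one more tool, called after "Emit:" as name([rows], argument=value, ...), one row to a line, values as JSON. carry_out: Moves the arm, as the interface text tells. Its arguments: {"type":"object","properties":{"rows":{"type":"array","items":{"type":"array","items":{"type":"array","items":{"type":"number"}}}},"force":{"type":"number"}},"required":["rows"]}

```bash
mkdir -p pics; cat > h.py <<'E'
import numpy as np,cv2
from rig import telemetry,cams,manip,finder
def snap(n,tag):
    p=cams.get_image(n); cv2.imwrite(f'pics/{tag}.png',cv2.cvtColor(p['image'],cv2.COLOR_RGB2BGR)); return p
def R(p):
    a=np.array(p['attitude'],float)
    if a.shape==(3,3): return a
    from scipy.spatial.transform import Rotation as Ro
    return Ro.from_quat([a[1],a[2],a[3],a[0]]).as_matrix()
def ray(p,xy,z):
    K=np.array(p['camera_matrix']);d=R(p)@np.linalg.inv(K)@np.array([*xy,1.]);e=np.array(p['eye'])
    return e+d*(z-e[2])/d[2]
def proj(p,X):
    c=np.array(p['camera_matrix'])@(R(p).T@(np.array(X)-np.array(p['eye'])));return c[:2]/c[2]
E
python3 - <<'E'
from h import *
for n in ['top','side','wrist']:
    p=snap(n,n+'0');print(n,p['eye'],np.shape(p['attitude']))
    for b in finder.boxes_of(p,'shutter_top')[:4]: print(b, ray(p,b['xy'],.071).round(3))
    for b in finder.boxes_of(p,'light_key')[:4]: print('L',b, ray(p,b['xy'],.06).round(3))
print(telemetry.get_state())
E
```

```text
top [ 0.37944482 -0.02197807  1.00556906] (4,)
{'xy': [367.3, 111.0], 'confidence': 0.79} [ 0.585 -0.122  0.071]
{'xy': [432.6, 276.3], 'confidence': 0.57} [ 0.224 -0.258  0.071]
{'xy': [165.2, 193.7], 'confidence': 0.57} [0.409 0.321 0.071]
L {'xy': [404.7, 110.6], 'confidence': 0.66} [ 0.587 -0.206  0.06 ]
L {'xy': [474.7, 269.5], 'confidence': 0.57} [ 0.236 -0.354  0.06 ]
L {'xy': [208.4, 200.2], 'confidence': 0.46} [0.394 0.229 0.06 ]
side [ 0.09464433 -0.69491904  0.5587899 ] (4,)
{'xy': [273.3, 161.6], 'confidence': 0.69} [0.4   0.304 0.071]
{'xy': [405.1, 218.7], 'confidence': 0.55} [ 0.584 -0.128  0.071]
L {'xy': [308.0, 354.4], 'confidence': 0.72} [ 0.231 -0.363  0.06 ]
L {'xy': [427.5, 246.3], 'confidence': 0.55} [ 0.575 -0.224  0.06 ]
L {'xy': [278.7, 178.9], 'confidence': 0.47} [0.384 0.208 0.06 ]
wrist [0.16580511 0.55581437 0.37439955] (4,)
{'xy': [235.2, 357.4], 'confidence': 0.52} [0.379 0.354 0.071]
{'clock': 0.45, 'qpos': array([ 1.03504711e+00,  2.75975300e-01,  1.50496957e+00, -4.00116148e-06,
        1.36070389e+00, -1.20970029e-01]), 'qd': array([ 0.00011754, -0.00064684, -0.00172444, -0.00078167,  0.00136955,
        0.00050723]), 'effort': array([-1.71631953e-03, -4.16206133e+01, -2.45811689e+01, -3.50070704e-04,
        2.25506526e-03, -3.53107248e-05]), 'position': array([0.23170901, 0.52624782, 0.19125725]), 'ee_rot': array([ 1.41353254e-05,  8.37552113e-01,  5.46357444e-01, -2.43102743e-05]), 'contact_force': array([-0.18031282,  0.49789395, -0.70413875]), 'moment': array([0.00473341, 0.02119336, 0.01476128]), 'width': 0.08535415471547873}
```

View pics/top0.png

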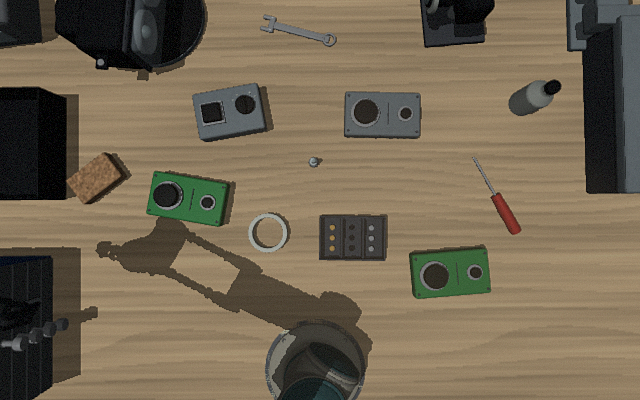

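View pics/side0.png

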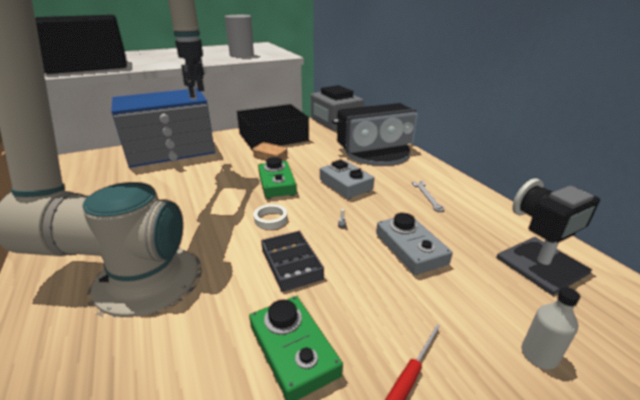

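View pics/wrist0.png

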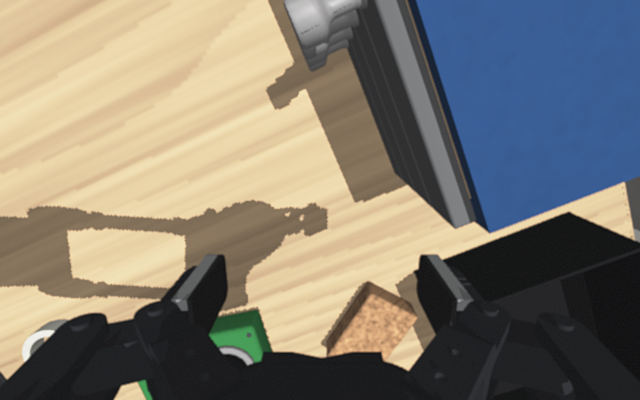

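The top view shows the only grey box with two round keys: the wide key is at about (366,111) and the small key at (405,114). The side view agrees, with the wide key at (404,220). Green look-alikes are at (165,195) and (434,276), and the lamp tester is at (230,110). My target is about (0.585, -0.124).

Emit:
carry_out([
  [[-1,1,-1.8,0,0],[-1,2,-3.6,0,0],[-1,2,-3.6,0,0],[-1,2,-3.6,0,0],[-1,2,-3.6,0,0],[-1,2,-3.6,0,0],[-1,2,-3.6,0,0],[-1,2,-3.6,0,0],[-1,2,-3.6,0,0],[-1,2,-3.6,0,0],[-1,2,-3.6,0,0],[-1,2,-3.6,0,0]],
], force=40)

```text
clock: 1.65
position: [0.4624, 0.1107, 0.1916]
ee_rot: [0.0, 0.838, 0.546, 0.0]
contact_force: [0.6, 0.2, 0.3]
width: 0.0003
```

Emit:
carry_out([
  [[-1,2,-3.8,0,0],[-1,2,-3.8,0,0],[-1,2,-3.8,0,0],[-1,2,-3.8,0,0],[-1,2,-3.8,0,0],[-1,1.5,-2.8,0,0],[-1,0.8,-1.7,-1,0],[-1,0,0,-3,0],[-1,0,0,-3,0],[-1,0,0,-1,0],[-1,0,0,0,0]],
])

```text
clock: 2.75
position: [0.583, -0.1216, 0.1094]
ee_rot: [-0.002, 0.837, 0.547, -0.001]
contact_force: [-0.4, 0.4, 1.4]
width: -0.0001
```

```bash
python3 - <<'E'
from h import *
for n in ['top','side']:
    p=snap(n,n+'1')
    for b in finder.boxes_of(p,'shutter_top')[:3]: print(n,b, ray(p,b['xy'],.071).round(3))
    s=telemetry.get_state();print(proj(p,s['position']),proj(p,[.585,-.124,.071]))
    im=cv2.imread(f'pics/{n}1.png');u=proj(p,[.585,-.124,.071]).astype(int)
    c=cv2.resize(im[max(0,u[1]-70):u[1]+70,u[0]-90:u[0]+90],None,fx=4,fy=4,interpolation=cv2.INTER_CUBIC);cv2.imwrite(f'pics/{n}1c.png',c);print('crop origin',max(0,u[1]-70),u[0]-90)
p=snap('wrist','wrist1')
for b in finder.boxes_of(p,'shutter_top')[:3]: print(b, ray(p,b['xy'],.071).round(3))
print(s['position'],s['contact_force'],s['clock'])
E
```

```text
top {'xy': [363.7, 113.1], 'confidence': 0.81} [ 0.581 -0.114  0.071]
top {'xy': [165.4, 194.6], 'confidence': 0.74} [0.407 0.32  0.071]
top {'xy': [431.1, 273.3], 'confidence': 0.66} [ 0.23  -0.255  0.071]
[369.47051421 106.55459522] [368.11433789 111.05708384]
crop origin 41 278
side {'xy': [405.4, 221.5], 'confidence': 0.9} [ 0.577 -0.138  0.071]
side {'xy': [274.1, 163.2], 'confidence': 0.62} [0.399 0.292 0.071]
[406.8333123  202.45542029] [404.51438297 217.76620937]
crop origin 147 314
{'xy': [326.1, 205.9], 'confidence': 0.96} [ 0.586 -0.119  0.071]
[ 0.58595274 -0.12276111  0.11304924] [-0.50572966  0.44839813  0.78627742] 2.95
```

View pics/wrist1.png

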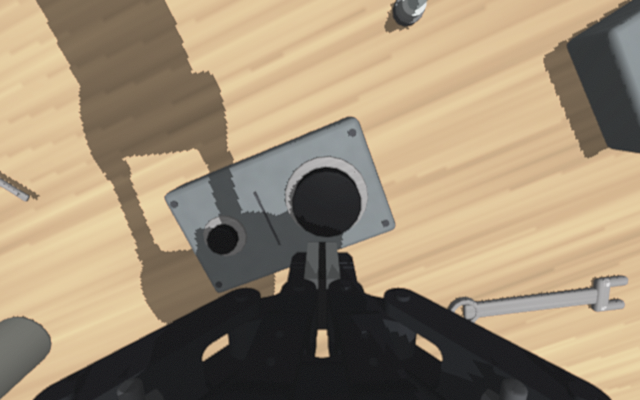

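View pics/side1c.png

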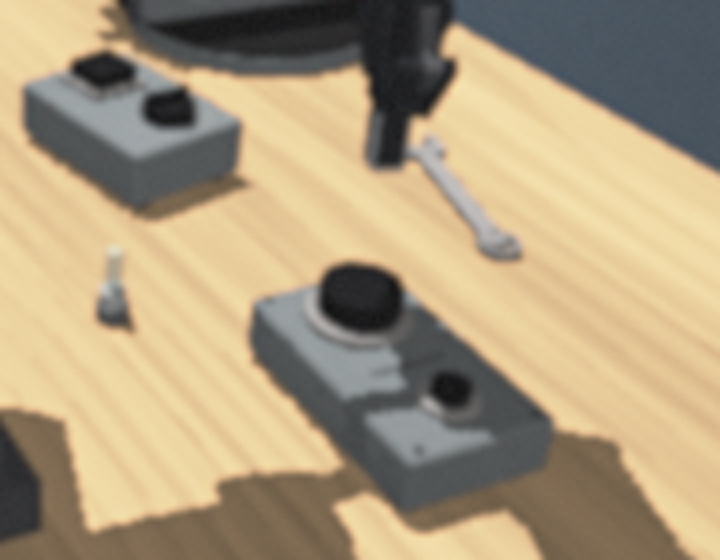

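```bash
python3 - <<'E'
from h import *
p=snap('wrist','wrist2');s=telemetry.get_state()
P=s['position'];print(P,s['clock'],proj(p,P),p['eye'],R(p).round(2).tolist(),s['ee_rot'])
for dz in (0,.01,.02,.03,.04):print(dz,proj(p,P+[0,0,dz]))
p=snap('side','side2')
for dz in (0,.01,.02,.03,.04):print(dz,proj(p,P+[0,0,dz]))
print(p['eye'],R(p).round(2).tolist())
im=cv2.imread('pics/side2.png');cv2.imwrite('pics/side2c.png',cv2.resize(im[100:250,310:490],None,fx=4,fy=4,interpolation=cv2.INTER_NEAREST))
E
```

```text
[ 0.58553945 -0.12277399  0.11266441] 3.1 [320.59334921 228.77201357] [ 0.5193066  -0.09305503  0.29606216] [[0.4, 0.88, 0.26], [0.92, -0.39, -0.11], [0.0, 0.28, -0.96]] [9.39385202e-04 8.37478614e-01 5.46468666e-01 8.28403053e-04]
0 [320.59334921 228.77201357]
0.01 [320.54784984 235.16000473]
0.02 [320.49742948 242.23889009]
0.03 [320.44124414 250.12716312]
0.04 [320.37824513 258.97205703]
0 [406.66925304 202.63695213]
0.01 [407.23324643 198.96562258]
0.02 [407.80436135 195.24793529]
0.03 [408.38273353 191.48300666]
0.04 [408.96850219 187.66993046]
[ 0.09464433 -0.69491904  0.5587899 ] [[0.91, -0.22, 0.35], [-0.41, -0.48, 0.77], [0.0, -0.85, -0.53]]
```

View pics/top1c.png

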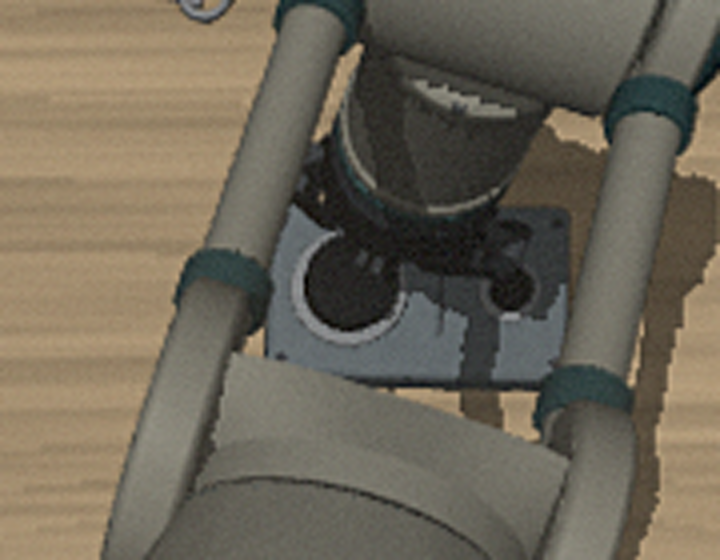

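View pics/side2c.png

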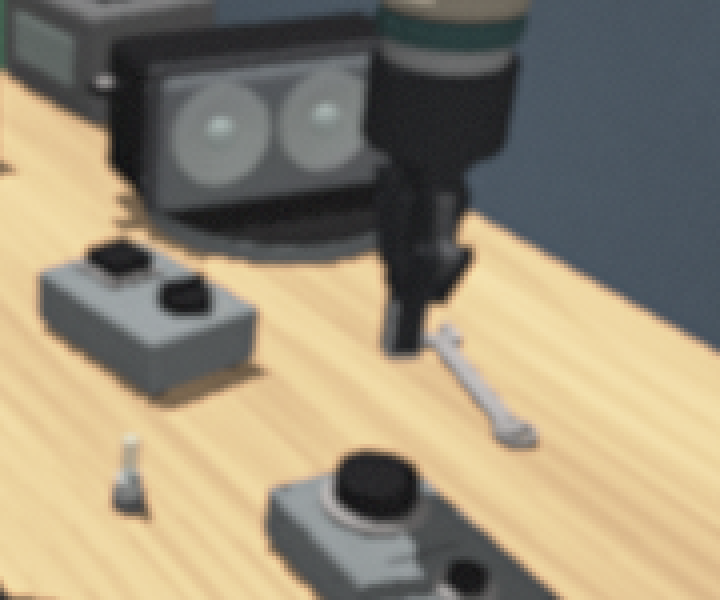

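```bash
python3 - <<'E'
from h import *
from scipy.optimize import least_squares
W=cams.get_image('wrist');S=cams.get_image('side');T=cams.get_image('top')
def tri(obs):
    r=least_squares(lambda X:np.concatenate([proj(p,X)-u for p,u in obs]),[.585,-.12,.1]);return r.x.round(4),r.fun.round(1)
a,b,c=(W,[322,242]),(S,[410.5,188]),(T,[370.5,106.5])
print(tri([a,b,c]),tri([a,b]),tri([b,c]),tri([a,c]))
a,b,c=(W,[326,202]),(S,[404.5,219]),(T,[366,111.5])
print(tri([a,b,c]),tri([a,b]),tri([b,c]),tri([a,c]))
for p in (W,S,T):
    print(np.array(p['camera_matrix']).tolist())
# expected key diameter in wrist
print(proj(W,[.611,-.122,.071])-proj(W,[.559,-.122,.071]))
cv2.imwrite('pics/w3c.png',cv2.cvtColor(cv2.resize(W['image'][140:310,230:430],None,fx=3.5,fy=3.5,interpolation=cv2.INTER_NEAREST),cv2.COLOR_RGB2BGR))
E
```

```text
(array([ 0.5796, -0.1196,  0.1475]), array([-0.3,  0.9, -4.8,  1.5, -0.5, -1.1])) (array([ 0.5799, -0.1196,  0.147 ]), array([-0. ,  1.1, -4.7,  1.7])) (array([ 0.5811, -0.123 ,  0.1517]), array([-3.1,  0.5,  1.4, -2.4])) (array([ 0.5764, -0.1181,  0.1543]), array([-0.2,  0. , -0.8, -0.3]))
(array([ 0.5852, -0.1187,  0.0629]), array([-0.2,  0.7, -1.7,  0.4, -0.7,  0.3])) (array([ 0.5852, -0.1185,  0.0629]), array([-0. ,  0.6, -1.7,  0.4])) (array([ 0.5865, -0.1207,  0.0647]), array([-0.6,  0.1,  0.3, -0.5])) (array([ 0.5904, -0.1207,  0.0431]), array([-0.2,  0.1, -0.7, -0.1]))
[[323.0881123611248, 0.0, 321.76573335708355], [0.0, 323.0881123611248, 200.04662541319775], [0.0, 0.0, 1.0]]
[[364.532268978906, 0.0, 317.11384147595055], [0.0, 364.532268978906, 205.13744022141836], [0.0, 0.0, 1.0]]
[[429.4450337547118, 0.0, 320.3161241009619], [0.0, 429.4450337547118, 193.7298174088689], [0.0, 0.0, 1.0]]
[28.70646883 62.16363615]
```

View pics/w3c.png

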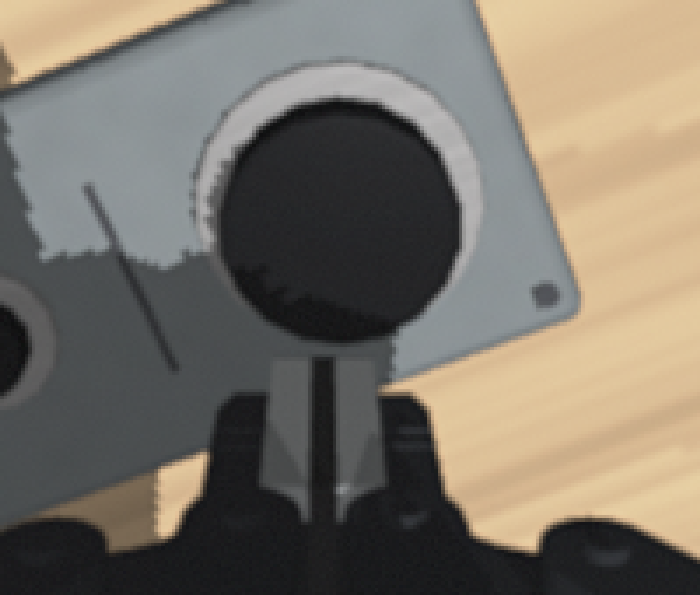

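The wrist view shows the closed fingertips at about (322,242), in line with the wide key at (326,202). In both the side and wrist pictures the tips look higher than the reported TCP, so I'll find the contact by force, approaching slowly.

Emit:
carry_out([
  [[-1,0,0,-0.5,0],[-1,0,0,-0.5,0],[-1,0,0,-0.5,0],[-1,0,0,-0.5,0],[-1,0,0,-0.5,0],[-1,0,0,-0.5,0],[-1,0,0,-0.3,0],[-1,0,0,0,0],[-1,0,0,0,0]],
])

```text
clock: 4.2
position: [0.5849, -0.1228, 0.0784]
ee_rot: [0.0, 0.838, 0.546, 0.0]
contact_force: [-0.6, -0.1, 0.1]
width: 0.0003
```

```bash
python3 - <<'E'
from h import *
S=snap('side','side3');W=snap('wrist','wrist3');s=telemetry.get_state();print(s['clock'],s['position'],s['contact_force'],proj(S,s['position']))
a=cv2.resize(cv2.imread('pics/side3.png')[130:280,320:500],None,fx=4,fy=4,interpolation=cv2.INTER_CUBIC);cv2.imwrite('pics/side3c.png',a)
E
```

```text
4.3 [ 0.58498958 -0.12281174  0.07860507] [-0.54635172  0.53618213 -0.30208019] [404.61907542 214.86574251]
```

View pics/side3c.png

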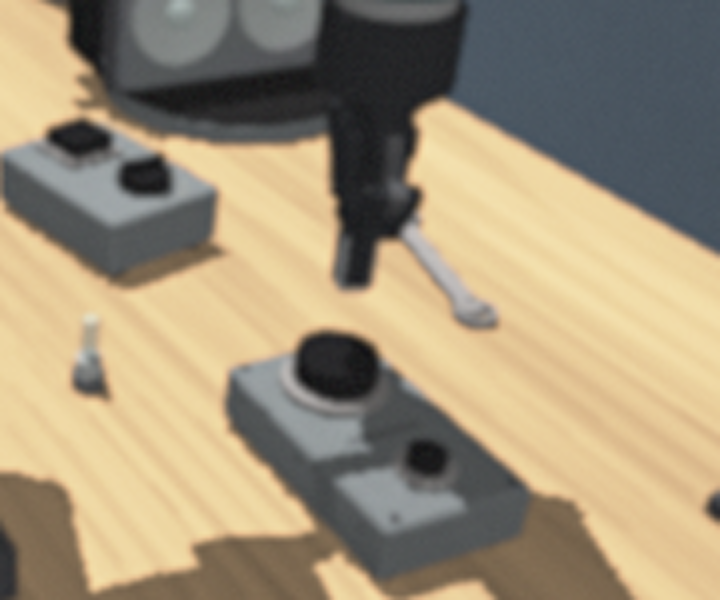

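View pics/wrist3.png

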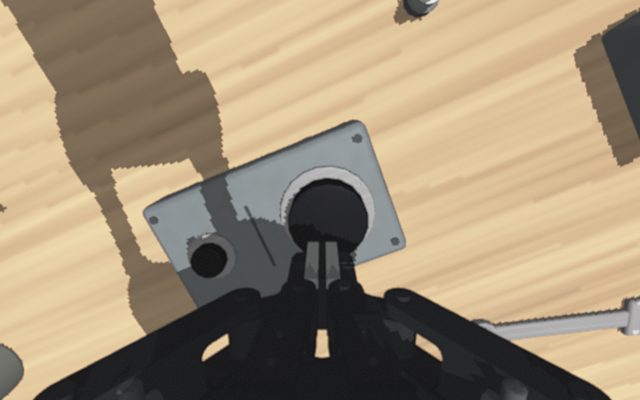

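The fingertips in the side view are at (408,201), still clearly above the key top at (404,220). The contact will come lower than the TCP reading suggests.

Emit:
carry_out([
  [[-1,0,0,-0.3,0],[-1,0,0,-0.3,0],[-1,0,0,-0.3,0],[-1,0,0,-0.2,0],[-1,0,0,0,0],[-1,0,0,0,0]],
])

```text
clock: 4.9
position: [0.5847, -0.1227, 0.0672]
ee_rot: [-0.0, 0.838, 0.546, -0.0]
contact_force: [-0.7, -0.5, 0.3]
width: -0.0001
```

```bash
python3 - <<'E'
from h import *
S=snap('side','side4');s=telemetry.get_state();print(s['clock'],s['position'],s['contact_force'],proj(S,s['position']))
a=cv2.resize(cv2.imread('pics/side4.png')[130:280,320:500],None,fx=4,fy=4,interpolation=cv2.INTER_CUBIC);cv2.imwrite('pics/side4c.png',a)
E
```

```text
4.95 [ 0.58483522 -0.12278301  0.06734789] [-0.83954403  0.25432232  0.32886381] [403.95899696 218.78638729]
```

View pics/side4c.png

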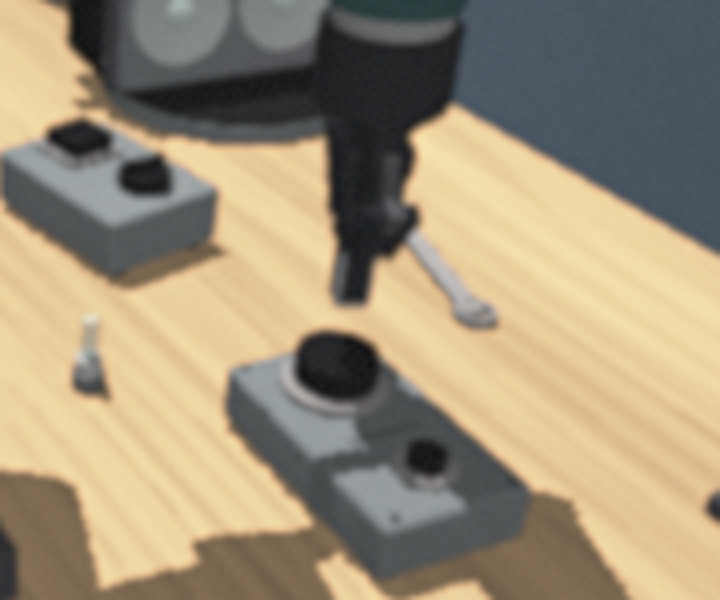

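Emit:
carry_out([
  [[-1,0,0,-0.4,0],[-1,0,0,-0.4,0],[-1,0,0,-0.4,0],[-1,0,0,-0.2,0],[-1,0,0,-0.1,0],[-1,0,0,0,0]],
])

```text
clock: 5.55
position: [0.5847, -0.1227, 0.0521]
ee_rot: [-0.0, 0.838, 0.546, -0.0]
contact_force: [-0.5, 0.2, 0.2]
width: -0.0001
```

```bash
python3 - <<'E'
from h import *
S=snap('side','side5');W=snap('wrist','wrist5');s=telemetry.get_state();print(s['clock'],s['position'],s['contact_force'],proj(S,s['position']))
a=cv2.resize(cv2.imread('pics/side5.png')[130:280,320:500],None,fx=4,fy=4,interpolation=cv2.INTER_CUBIC);cv2.imwrite('pics/side5c.png',a)
E
```

```text
5.65 [ 0.58485358 -0.1227733   0.05241224] [ 0.03319473  0.50105884 -0.81489596] [403.18016793 223.89091555]
```

View pics/side5c.png

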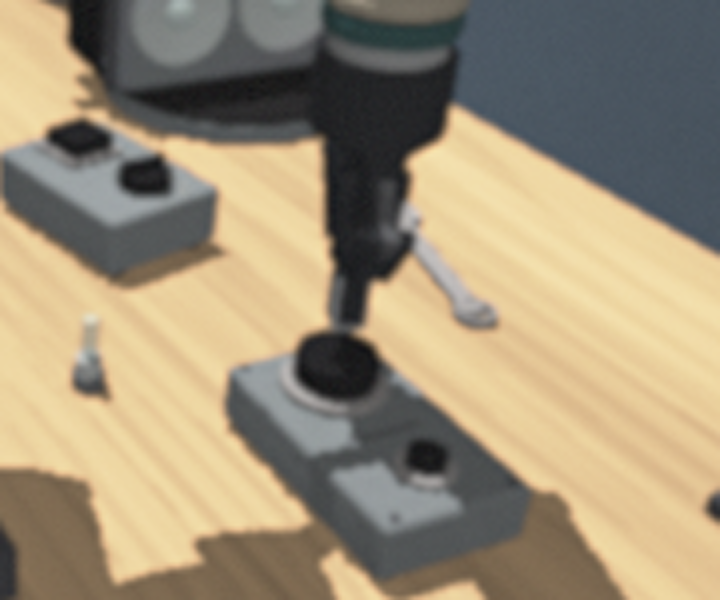

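View pics/wrist5.png

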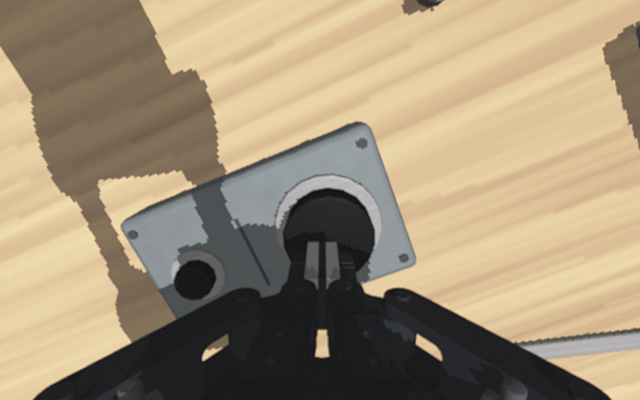

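The side view shows the tips at (405,211), with the key top centre at (404,218), so about 15–18 mm remain. In the wrist view the tips come down some 6 mm to the -x side of the key centre. I'll shift a little in +x and go on.

Emit:
carry_out([
  [[-1,0.3,0,-0.3,0],[-1,0.2,0,-0.3,0],[-1,0,0,-0.2,0],[-1,0,0,0,0],[-1,0,0,0,0]],
])

```text
clock: 6.15
position: [0.5896, -0.1227, 0.0441]
ee_rot: [-0.0, 0.838, 0.546, -0.0]
contact_force: [-0.6, -0.5, 0.4]
width: -0.0
```

Emit:
carry_out([
  [[-1,0,0,-0.2,0],[-1,0,0,-0.2,0],[-1,0,0,0,0],[-1,0,0,0,0]],
])

```text
clock: 6.55
position: [0.5896, -0.1227, 0.0402]
ee_rot: [-0.0, 0.838, 0.546, -0.0]
contact_force: [0.4, 0.2, 1.0]
width: 0.0
```

```bash
python3 - <<'E'
from h import *
S=snap('side','side6');W=snap('wrist','wrist6')
f=[]
for i in range(2): s=telemetry.get_state();f.append(s['contact_force'][2])
print(s['clock'],s['position'],f)
a=cv2.resize(cv2.imread('pics/side6.png')[130:280,320:500],None,fx=4,fy=4,interpolation=cv2.INTER_CUBIC);cv2.imwrite('pics/side6c.png',a)
E
```

```text
6.65 [ 0.58979303 -0.12275079  0.04038214] [np.float64(0.5461057384190059), np.float64(0.5461057384190059)]
```

View pics/side6c.png

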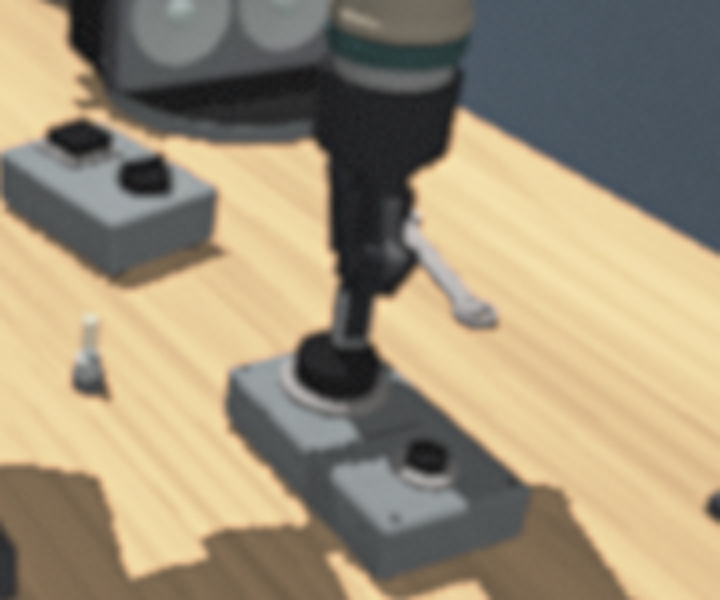

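View pics/wrist6.png

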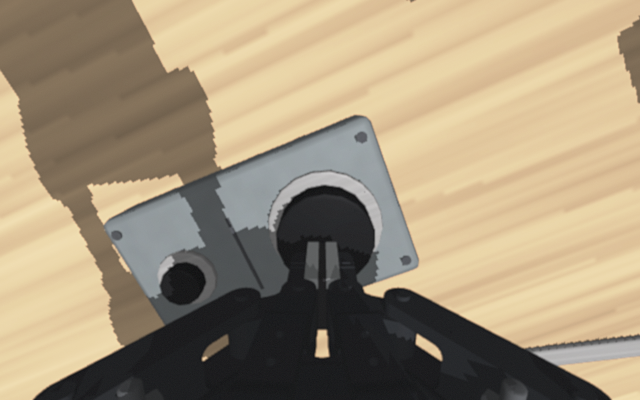

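The tips are now over the key: side tip at (408,216), key top centre at about (404,218). I'll continue in millimetre steps and read the force at each.

Emit:
carry_out([
  [[-1,0,0,-0.1,0],[-1,0,0,-0.1,0],[-1,0,0,0,0]],
])

```text
clock: 6.95
position: [0.5896, -0.1227, 0.0382]
ee_rot: [-0.0, 0.838, 0.546, -0.0]
contact_force: [-0.5, 0.5, 0.1]
width: -0.0003
```

Emit:
carry_out([
  [[-1,0,0,-0.1,0],[-1,0,0,-0.1,0],[-1,0,0,0,0]],
])

```text
clock: 7.25
position: [0.5896, -0.1227, 0.0361]
ee_rot: [-0.0, 0.838, 0.546, -0.0]
contact_force: [0.1, -0.0, 0.4]
width: -0.0001
```

Emit:
carry_out([
  [[-1,0,0,-0.1,0],[-1,0,0,0,0]],
])

```text
clock: 7.45
position: [0.5896, -0.1227, 0.0352]
ee_rot: [-0.0, 0.838, 0.546, -0.0]
contact_force: [-0.2, 0.3, -0.5]
width: -0.0004
```

Emit:
carry_out([
  [[-1,0,0,-0.1,0],[-1,0,0,0,0]],
])

```text
clock: 7.65
position: [0.5897, -0.1227, 0.0342]
ee_rot: [-0.0, 0.838, 0.546, -0.0]
contact_force: [0.0, 0.2, -0.0]
width: -0.0002
```

Emit:
carry_out([
  [[-1,0,0,-0.1,0],[-1,0,0,0,0]],
])

```text
clock: 7.85
position: [0.5897, -0.1227, 0.0332]
ee_rot: [-0.0, 0.838, 0.546, -0.0]
contact_force: [-0.0, 0.9, -0.7]
width: 0.0002
```

Emit:
carry_out([
  [[-1,0,0,-0.1,0],[-1,0,0,0,0]],
])

```text
clock: 8.05
position: [0.5896, -0.1227, 0.0322]
ee_rot: [-0.0, 0.838, 0.546, -0.0]
contact_force: [0.2, -0.0, -0.1]
width: 0.0002
```

Emit:
carry_out([
  [[-1,0,0,-0.1,0],[-1,0,0,0,0]],
])

```text
clock: 8.25
position: [0.5897, -0.1227, 0.0312]
ee_rot: [-0.0, 0.838, 0.546, -0.0]
contact_force: [0.3, -0.5, 0.1]
width: 0.0002
```

Emit:
carry_out([
  [[-1,0,0,-0.1,0],[-1,0,0,0,0]],
])

```text
clock: 8.45
position: [0.5898, -0.1228, 0.0304]
ee_rot: [0.0, 0.838, 0.546, 0.0]
contact_force: [-0.3, -1.0, 1.2]
width: 0.0002
```

```bash
python3 - <<'E'
from h import *
S=snap('side','side7');W=snap('wrist','wrist7')
s=telemetry.get_state();print(s['clock'],s['position'],s['contact_force'])
a=cv2.resize(cv2.imread('pics/side7.png')[170:260,350:470],None,fx=6,fy=6,interpolation=cv2.INTER_CUBIC);cv2.imwrite('pics/side7c.png',a)
E
```

```text
8.55 [ 0.58975253 -0.12274811  0.03041773] [-0.66001099  0.60273891  0.69095647]
```

View pics/side7c.png

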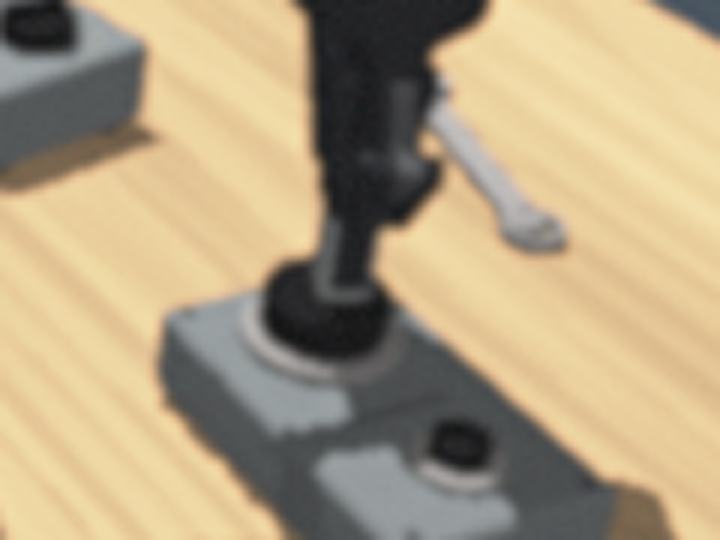

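View pics/wrist7.png

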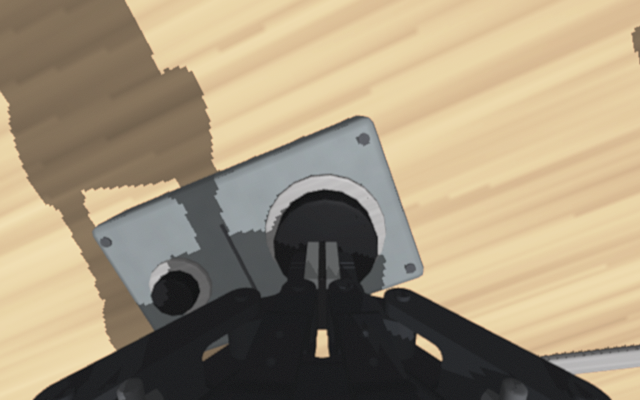

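Tips at (407,220), at the level of the key top; contact is close. Force readings are noisy by about 0.8 N, so I'll keep stepping.

Emit:
carry_out([
  [[-1,0,0,-0.1,0],[-1,0,0,0,0]],
])

```text
clock: 8.75
position: [0.5898, -0.1227, 0.0293]
ee_rot: [-0.0, 0.838, 0.546, 0.0]
contact_force: [-1.6, -0.0, 1.1]
width: 0.0001
```

Emit:
carry_out([
  [[-1,0,0,-0.1,0],[-1,0,0,0,0]],
])

```text
clock: 8.95
position: [0.5898, -0.1227, 0.0283]
ee_rot: [-0.0, 0.838, 0.546, 0.0]
contact_force: [-0.6, 0.7, 2.1]
width: 0.0005
```

Emit:
carry_out([
  [[-1,0,0,-0.1,0],[-1,0,0,0,0]],
])

```text
clock: 9.15
position: [0.5898, -0.1228, 0.0273]
ee_rot: [-0.0, 0.838, 0.546, 0.0]
contact_force: [-1.5, -0.4, 1.4]
width: 0.0001
```

Emit:
carry_out([
  [[-1,0,0,-0.1,0],[-1,0,0,0,0]],
])

```text
clock: 9.35
position: [0.5898, -0.1227, 0.0263]
ee_rot: [-0.0, 0.838, 0.546, 0.0]
contact_force: [-1.0, -0.0, 1.7]
width: -0.0001
```

Emit:
carry_out([
  [[-1,0,0,-0.1,0],[-1,0,0,0,0]],
])

```text
clock: 9.55
position: [0.5898, -0.1227, 0.0253]
ee_rot: [-0.0, 0.838, 0.546, 0.0]
contact_force: [0.1, -0.3, 2.8]
width: -0.0
```

Emit:
carry_out([
  [[-1,0,0,-0.05,0],[-1,0,0,0,0]],
])

```text
clock: 9.75
position: [0.5898, -0.1227, 0.0248]
ee_rot: [0.0, 0.838, 0.546, 0.0]
contact_force: [-0.6, -0.1, 2.7]
width: 0.0002
```

Emit:
carry_out([
  [[-1,0,0,-0.05,0],[-1,0,0,0,0]],
])

```text
clock: 9.95
position: [0.5898, -0.1227, 0.0243]
ee_rot: [-0.0, 0.838, 0.546, 0.0]
contact_force: [-0.4, -0.1, 2.8]
width: 0.0003
```

Emit:
carry_out([
  [[-1,0,0,-0.03,0],[-1,0,0,0,0]],
])

```text
clock: 10.15
position: [0.5898, -0.1227, 0.0241]
ee_rot: [0.0, 0.838, 0.546, 0.0]
contact_force: [0.1, 0.4, 2.7]
width: -0.0003
```

Emit:
carry_out([
  [[-1,0,0,-0.03,0],[-1,0,0,0,0]],
])

```text
clock: 10.35
position: [0.5898, -0.1227, 0.024]
ee_rot: [0.0, 0.838, 0.546, 0.0]
contact_force: [-2.0, 0.5, 4.1]
width: 0.0002
```

Emit:
carry_out([
  [[-1,0,0,-0.03,0],[-1,0,0,0,0]],
])

```text
clock: 10.55
position: [0.5898, -0.1228, 0.024]
ee_rot: [0.0, 0.838, 0.546, 0.0]
contact_force: [-1.1, 0.5, 6.0]
width: 0.0
```

The key is firmly on the first-click step: about 6 N, with z staying at 0.0240. I'll hold it here.

Emit:
carry_out([
  [[-1,0,0,0,0],[-1,0,0,0,0],[-1,0,0,0,0],[-1,0,0,0,0],[-1,0,0,0,0],[-1,0,0,0,0],[-1,0,0,0,0],[-1,0,0,0,0],[-1,0,0,0,0],[-1,0,0,0,0],[-1,0,0,0,0],[-1,0,0,0,0]],
])

```text
clock: 11.75
position: [0.5898, -0.1228, 0.024]
ee_rot: [0.0, 0.838, 0.546, 0.0]
contact_force: [-1.1, -0.8, 6.0]
width: -0.0001
```

Emit:
carry_out([
  [[-1,0,0,0,0],[-1,0,0,0,0],[-1,0,0,0,0]],
])

```text
clock: 12.05
position: [0.5898, -0.1228, 0.024]
ee_rot: [0.0, 0.838, 0.546, 0.0]
contact_force: [-2.1, 0.1, 6.2]
width: 0.0
```

Emit:
carry_out([
  [[-1,0,0,-0.2,0],[-1,0,0,-0.2,0],[-1,0,0,-0.2,0],[-1,0,0,-0.2,0],[-1,0,0,0,0],[-1,0,0,0,0]],
])

```text
clock: 12.65
position: [0.5899, -0.1228, 0.017]
ee_rot: [0.0, 0.838, 0.546, 0.0]
contact_force: [-2.4, 1.0, 12.5]
width: -0.0001
```

Emit:
carry_out([
  [[-1,0,0,-0.1,0],[-1,0,0,0,0],[-1,0,0,0,0]],
])

```text
clock: 12.95
position: [0.59, -0.1228, 0.0168]
ee_rot: [0.001, 0.838, 0.546, 0.0]
contact_force: [-4.7, 0.6, 16.0]
width: 0.0001
```

The key is at the bottom stop: 16 N, with z no longer sinking. Now I'll release it, straight up.

Emit:
carry_out([
  [[-1,0,0,0.5,0],[-1,0,0,1,0],[-1,0,0,1.5,0],[-1,0,0,2,0],[-1,0,0,2,0],[-1,0,0,2,0],[-1,0,0,1,0],[-1,0,0,0,0],[-1,0,0,0,0],[-1,0,0,0,0]],
])

```text
clock: 13.95
position: [0.5889, -0.1224, 0.113]
ee_rot: [-0.001, 0.838, 0.546, -0.001]
contact_force: [0.5, 0.2, -0.7]
width: -0.0
```

```bash
python3 - <<'E'
from h import *
S=snap('side','side8')
s=telemetry.get_state();print(s['clock'],s['position'],s['contact_force'])
a=cv2.resize(cv2.imread('pics/side8.png')[130:280,320:500],None,fx=4,fy=4,interpolation=cv2.INTER_CUBIC);cv2.imwrite('pics/side8c.png',a)
E
```

```text
14.0 [ 0.58890654 -0.12244888  0.11306097] [0.85398332 0.63347985 0.47367155]
```

View pics/side8c.png

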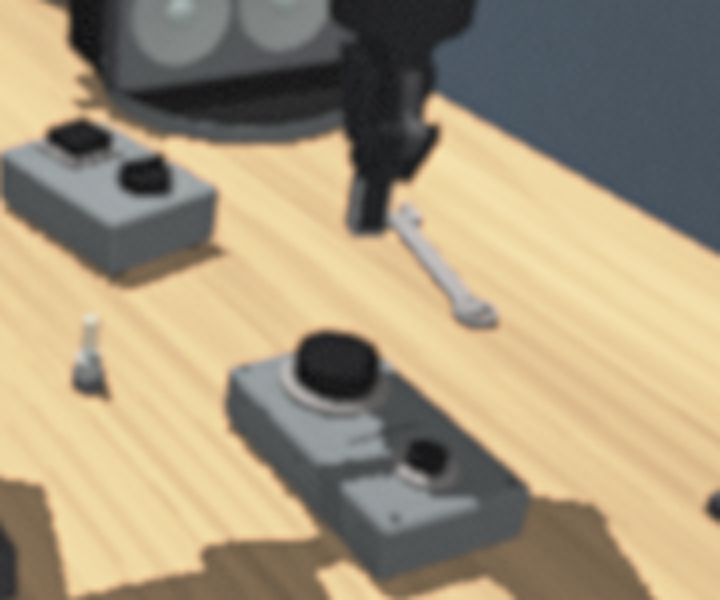

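The key is back at its full height, with its top at (404,219) as before. The gripper is well clear of it, and the small key looks unchanged.

```bash
python3 -c "
from rig import manip; print(manip.sign_off())"
```

```text
the job is handed in; nothing more can be done
None
```

The record photo was taken with the wide key on the grey release box, and I handed the job in at about 14 s of the 32 s allowed.

- **Half-press:** I held the key at the first click at about 6 N for about 1.5 s, and its height did not change in that time.
- **Full press:** The key went 7 mm further down to its bottom stop. The force there was 16 N, above the 13 N it needs, and the key had almost stopped sinking.
- **Release:** I lifted straight up. The last side picture shows the key back at full height, the gripper clear with no force beyond noise, and the small key and green look-alikes untouched.

**A disagreement:** The cameras showed the fingertips about 35–40 mm higher than the reported tool position. Contact came at a reported height of about 0.031 m instead of 0.071 m. Because of this I found the contact and the click by force and pictures. The travel I measured from contact to the click (about 7 mm) and from there to the stop (7 mm) matches the key's stated stages.

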